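Shut down and isolate the panel sander

ROBOT

A 6-joint arm with a two-finger parallel gripper is mounted at the origin on the work surface. World frame = base frame: x ahead of the robot, y to its left, z up, the work surface at z = 0. Lengths are in m, angles in degrees, forces in N, time in s.
With the tool pointing down it reaches from about 0.4 to 0.825 m from the base axis. Payload 7 kg.
Tool frame: the origin (TCP) lies at the very end of the fingers, on their centre line; the grasp point (between the pads) lies 19 mm behind it (ctrl.hold_point_z is the distance from the TCP to the grasp point, in m); z points along the fingers, y is the line along which they close (so a half turn about z gives the same grasp; the last joint's range is limited). The gripper opens to 88 mm and grips with 3 to 60 N. Pads are 19 mm wide; open, the fingers measure 130 mm over their backs; the gripper's body (78 mm by 193 mm) begins 47 mm behind the grasp point.
Start: joints at [93.226, 20.546, 0.682, 0, -70.136, -16.507], TCP at [0.155, 0.657, 0.204] pointing down, gripper open.
Joint ranges: [-176.03, 176.03], [-82.01, 121.73], [-58.28, 71.71], [-173.87, 95.51], [-174.79, -0.11], [-173.66, 173.66]. Speed limits (degrees/s): [136.94, 136.94, 172.46, 180, 180, 180].

INTERFACE

Orientations are given as [roll, pitch, yaw] about the fixed x, y, z axes, in that order (R = Rz(yaw) Ry(pitch) Rx(roll)).
In Python, from plant import sensors, viewer, workorder, ctrl gives the robot as it stands.
- The arm moves only by the shell command python3 -m pendant 'ROWS'. ROWS is JSON, a list of rows, each a list of 3 entries, a list of its own where there are three numbers: the opening, from -1 (shut) to 1 (fully open), so that 0 is half open, then the shift along the tool's x, y, z in m, then the turn, a rotation vector about the tool's x, y, z in degrees. A call has 1 to 10 rows; each row is the pose to reach, as a shift and turn from the pose commanded when the call began, along the tool's axes at that moment; what a row does not reach only later rows make up. A row lasts 1/12 s, in which the tool goes at most 41.7 mm and 7.16 degrees, less where a joint would pass 70% of its speed; a pose out of reach is approached as far as the arm can. A call with a gripper value outside its range is refused whole. The fingers move at their own pace and stop on an object; the grip force is fixed at half the most. Time passes only in rows, so rows that repeat a pose let the fingers close. It gives the time, the measured TCP pose, the force, the opening and the grip force at its end, in the units of the state.
- sensors.get_obs(): the state, without advancing time (a new reading comes with each control period).
- viewer.snapshot(name): name is "side" or "top" or "wrist"; returns the picture (400x640x3 uint8, red, green, blue); there is no depth.
- viewer.camera_params(name): a dict with "fx", "fy", "cx", "cy" (pixels), "extrinsics" (4x4, takes a point from world to camera coordinates). Camera axes: x right, y up, looking along -z (the intrinsics and any distortion apply to the point x, -y, -z); pixel columns grow to the right and rows downward; lengths in m; the calibration is good to about 2 mm. The wrist camera is an equidistant fisheye: a pixel r from the principal point sees the ray r / f radians off the axis. A picture is of the moment at which its call begins: read the wrist's pose just before it. camera_params takes no time and is no camera call; for the wrist camera it gives the pose at the moment of the call.
- workorder.close_job(): hands the job in; it is judged then, once.
The state is a dict: "clock": time; "joint_pos": joint angles; "qvel": joint speeds; "tau": joint torques, N m; "tool_pos": TCP position; "orientation": TCP orientation; "force": force on the tool from outside, world axes, zero at the start; "moment": the same for the moment, N m; "opening": finger opening in m; "gripper_force": force on a finger pad.
Only numpy, scipy, OpenCV 4.12 (cv2) and the standard library are available. Lean on these libraries where they do the work, as an engineer would, in place of code of your own. Each camera call takes 0.05 s, during which the arm holds its last target. There are 200 camera calls.

TASK

Make the studio's panel sander ready to be padlocked off. First click the speed selector back anticlockwise to off, the position with the long mark, without clicking past it into jog; only then swing the isolator handle round to off and leave it with the hole in its tongue lined up over the hole in the fixed hasp tab, so that a 6 mm padlock shackle would drop through both 10 mm holes. Leave the other things on the bench where they are.

Things in the scene. Friction and masses are not known exactly. Their poses are not given: they have to be found in the camera images.
- selector (a joint): speed selector knob, rad: grows clockwise seen from above. It clicks into five sprung positions, 0.45 rad apart: 0 (jog), 0.45 (OFF, the one with the long white mark on the box), 0.9, 1.35 and 1.8 (speeds 1 to 3, short marks). It starts at one of the three speeds, so off lies 1 to 3 clicks anticlockwise, and jog is one more click beyond off. Let go between two positions it springs to the nearer one; a click needs up to about 0.1 N m. It has end stops at 0 and 1.8
- knob_grip (a point): point on the vertical turning axis of the selector knob at gripping height, 116 mm above the bench. Black bar grip 14 mm wide (along its y), 48 mm long (along its x), rising from its 52 mm round foot, whose top lies 24 mm below this point, to its own top 10 mm above this point. x points to the pointer nose and white line. The knob stands centred on a fixed grey box 130 x 130 mm and 80 mm tall, with a dark 72 mm collar
- isolator (a joint): isolator handle, rad: grows clockwise seen from above, 0 = on stop, starts between 0 and 0.45. At 1.571 (off) the hole in the handle's tongue is exactly over the hole in the fixed tab; nothing stops it there, it can swing past to 1.85. Stiff by friction (about 0.25 N m, no spring): it stays where it is left
- handle_axis (a point): point on the vertical turning axis of the isolator handle, 123 mm above the bench, level with handle_grip. The handle's black hub is 56 mm wide, its top 14 mm below this point. It stands on a fixed grey box 190 x 190 mm and 85 mm tall, which is larger than the selector's box; the axis is 45 mm in +x and 45 mm in +y of the box's centre (box frame), and in that frame on points along -y and off along -x
- handle_grip (a point): gripping point on the isolator handle, 62 mm out from its axis, 123 mm above the bench. Black upright blade 16 mm wide (along its y) running radially from the hub to 90 mm from the axis; its top is 10 mm above this point, its underside 26 mm below. x points outward along the handle to the tongue
- handle_hole (a point): centre of the padlock hole (10 mm) in the steel tongue at the end of the handle, on the tongue's top face, 110 mm from the axis; tongue 26 mm wide, 4 mm thick, its top face 101 mm above the bench. It passes over the tab with a gap of 4 mm
- tab_hole (a point): centre of the padlock hole (10 mm) in the fixed steel hasp tab on the isolator box, on the tab's top face 93 mm above the bench; tab 46 x 50 mm, 8 mm thick. Its axes are those of the isolator box
- brush: bystander: flat paint brush lying on the bench, 190 x 18 x 16 mm, origin under its middle, x towards the bristles
- padlock: bystander: open brass padlock lying flat, 75 x 42 x 20 mm, not used, origin under its body
- jar: bystander: glass jar with lid, 64 mm wide, 85 mm tall, origin under its centre
- tin: bystander: metal paint tin, 76 mm wide, 100 mm tall, origin under its centre
- sand_block: bystander: cork sanding block 100 x 60 x 35 mm, origin under its centre
- offcut: bystander: wooden panel offcut lying flat, 130 x 90 x 18 mm, origin under its centre
- spatula: bystander: palette knife lying flat, about 200 mm long, x towards its blade
- mug: bystander: white mug, 80 mm wide, 90 mm tall, handle to its +y, origin under its centre
Things that resemble listed ones, but are neither listed nor needed, are in the scene too. What is shaped like the part that bears selector but green or pink is not meant.

How it is judged:
By the outcome, as a careful person would: the job done as asked, in the order asked, and still so for the second after the job is handed in, with the robot touching nothing.
It also fails if it takes over 58 s, if anything falls off the work surface, if the arm or the gripper's body presses on something with over 40 N, if the wrist force passes 120 N, or if a joint passes its speed limit or range.

## Working session

There is one attempt and no reset: what is moved stays moved. The work goes in short steps, Python scripts to look and compute and a shell command to move; the robot and the scene stay as the last step left them, time stands still between calls to the robot, and variables do not carry over. Pictures are saved under pics/ and viewed, at most 10 in all, crops included, and the job is handed in when it is done.

```bash
mkdir -p pics; ls
python3 - <<'E'
from plant import sensors, viewer, workorder, ctrl
import cv2,numpy as np
o=sensors.get_obs();print({k:np.round(v,3).tolist() for k,v in o.items()},ctrl.hold_point_z)
for n in("top","side"):
    im=viewer.snapshot(n);cv2.imwrite(f"pics/{n}0.png",im[:,:,::-1])
    p=viewer.camera_params(n);print(n,p)
E
```

```text
pics
{'clock': 0.0, 'joint_pos': [93.226, 20.592, 0.634, -0.02, -70.135, -16.507], 'qvel': [-0.034, 0.013, -0.094, 0.122, 0.016, 0.046], 'tau': [0.001, -58.271, 29.306, 6.997, 0.007, -0.0], 'tool_pos': [0.155, 0.656, 0.203], 'orientation': [179.905, -0.008, -13.288], 'force': [-0.148, -0.096, 0.723], 'moment': [0.049, -0.016, -0.005], 'gripper_force': 0.0, 'opening': 0.088} 0.0188
top {'fx': 450.5845165018804, 'fy': 450.5845165018804, 'cx': 318.26620308348976, 'cy': 193.49890096781218, 'extrinsics': array([[-2.15865733e-02, -9.99763435e-01, -2.66357711e-03,
         8.12023714e-02],
       [ 9.84843221e-01, -2.17228808e-02,  1.72081222e-01,
        -5.05075150e-01],
       [-1.72098374e-01,  1.09143804e-03,  9.85079164e-01,
        -1.50250677e+00],
       [ 0.00000000e+00,  0.00000000e+00,  0.00000000e+00,
         1.00000000e+00]])}
side {'fx': 445.8544733917662, 'fy': 445.8544733917662, 'cx': 322.05528000017404, 'cy': 196.36575717856408, 'extrinsics': array([[-0.98899111, -0.14794761,  0.00284427,  0.52979329],
       [ 0.10235744, -0.67009901,  0.73518044, -0.09102553],
       [-0.10686225,  0.72737805,  0.6778655 , -1.43215329],
       [ 0.        ,  0.        ,  0.        ,  1.        ]])}
```

View pics/top0.png

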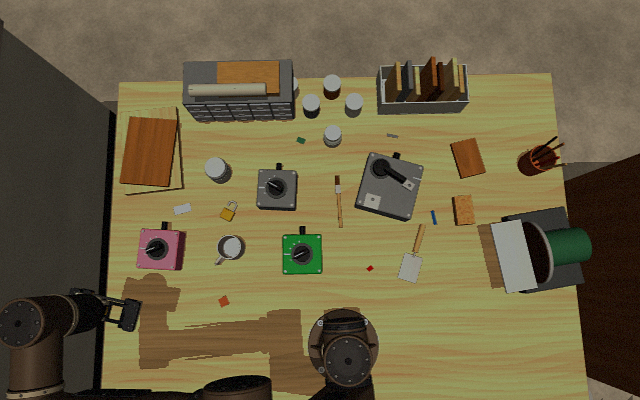

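View pics/side0.png

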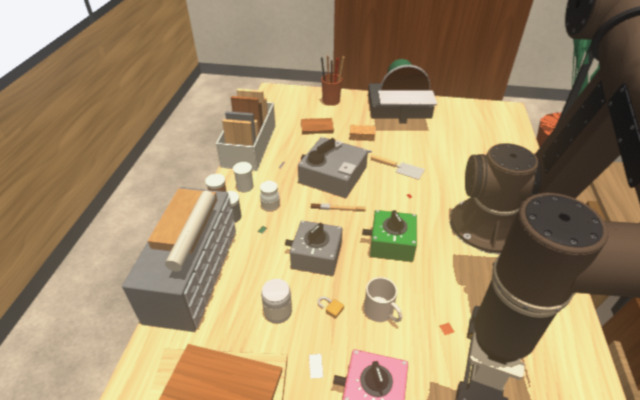

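The top view shows three selector-like boxes: grey (277,188), green (302,254) and pink (160,249). The task rules out green and pink, so the grey one is meant. The isolator is the larger grey box at (390,186). I'll confirm both in an enlarged crop.

```bash
cat > h.py <<'E'
from plant import sensors, viewer, ctrl
import cv2,numpy as np
def cast(p,u,v,z,fish=False):
    E=np.array(p["extrinsics"]);R,t=E[:3,:3],E[:3,3]
    x=(u-p["cx"])/p["fx"];y=(v-p["cy"])/p["fy"]
    if fish:
        r=np.hypot(x,y);s=np.sin(r)/r if r>1e-9 else 1;d=np.array([x*s,-y*s,-np.cos(r)])
    else: d=np.array([x,-y,-1])
    c=-R.T@t;w=R.T@d
    return c+w*(z-c[2])/w[2]
E
python3 - <<'E'
from h import *
im=cv2.imread("pics/top0.png")[135:235,245:445]
cv2.imwrite("pics/crop.png",cv2.resize(im,None,fx=4,fy=4,interpolation=cv2.INTER_CUBIC))
p=viewer.camera_params("top")
print(cast(p,276,187,.116),cast(p,381,168,.109),cast(p,277,188,.08))
E
```

```text
[0.51880993 0.20831828 0.116     ] [ 0.5766     -0.13964588  0.109     ] [0.52221883 0.20836351 0.08      ]
```

View pics/crop.png

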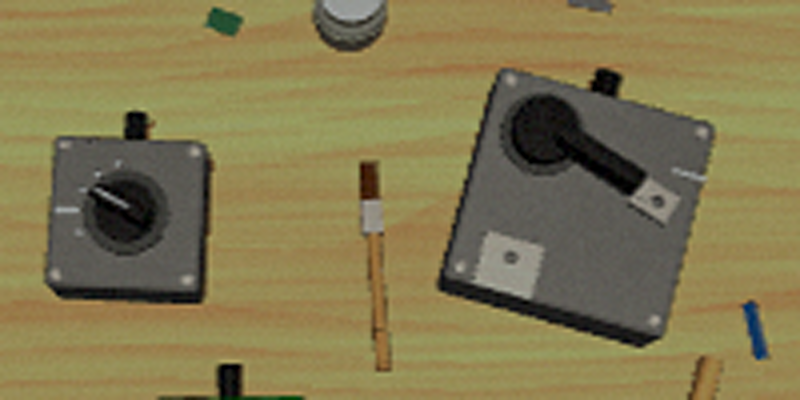

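The crop confirms it. The grey selector's pointer nose at crop (92,188) lies about one click clockwise of the long mark at (65,210). On the isolator, the hub is at (545,130), the tongue hole at (658,202) and the tab hole at (510,257). Next I move above the knob.

```bash
cat >> h.py <<'E'
from scipy.spatial.transform import Rotation as Ro
def go(pos,yaw):
    o=sensors.get_obs();R=Ro.from_euler("xyz",o["orientation"],degrees=True)
    T=Ro.from_euler("xyz",[180,0,yaw],degrees=True)
    print("t",round(float(o["clock"]),2),"pos",np.round(o["tool_pos"],4),"ori",np.round(o["orientation"],2),"open",np.round(o["opening"],4),"gf",np.round(o["gripper_force"],1),"F",np.round(o["force"],1))
    print("shift",np.round(R.inv().apply(np.array(pos)-o["tool_pos"]),4),"turn",np.round((R.inv()*T).as_rotvec(degrees=True),2))
E
python3 -m pendant '[[1,[0.20,0.15,-0.05],[0,0,60]],[1,[0.25,0.19,-0.05],[0,0,60]],[1,[0.25,0.19,-0.05],[0,0,60]],[1,[0.25,0.19,-0.05],[0,0,60]],[1,[0.25,0.19,-0.05],[0,0,60]],[1,[0.25,0.19,-0.05],[0,0,60]],[1,[0.25,0.19,-0.05],[0,0,60]],[1,[0.25,0.19,-0.05],[0,0,60]],[1,[0.25,0.19,-0.05],[0,0,60]]]'
python3 -c "
from h import *
go([.519,.208,.23],-118)"
```

```text
clock: 0.85
tool_pos: [0.3571, 0.4112, 0.2551]
orientation: [-179.9, 0.0, -73.9]
force: [-1.0, -0.4, -0.4]
opening: 0.0876
gripper_force: 0.0
t 0.85 pos [0.3571 0.4112 0.2551] ori [-1.7994e+02  3.0000e-02 -7.3880e+01] open 0.0876 gf 0.0 F [-1.  -0.4 -0.4]
shift [ 0.2401 -0.0991  0.0251] turn [-4.000e-02  5.000e-02  4.412e+01]
```

```bash
python3 -m pendant '[[1,[0.24,-0.099,0.025],[0,0,44]],[1,[0.24,-0.099,0.025],[0,0,44]],[1,[0.24,-0.099,0.025],[0,0,44]],[1,[0.24,-0.099,0.025],[0,0,44]],[1,[0.24,-0.099,0.025],[0,0,44]],[1,[0.24,-0.099,0.025],[0,0,44]],[1,[0.24,-0.099,0.025],[0,0,44]],[1,[0.24,-0.099,0.025],[0,0,44]],[1,[0.24,-0.099,0.025],[0,0,44]]]'
python3 -c "
from h import *
go([.519,.208,.23],-118)
p=viewer.camera_params('wrist');print(p)
im=viewer.snapshot('wrist')[:,:,::-1];cv2.imwrite('pics/w1.png',im)
import pickle;pickle.dump(p,open('pics/w1.pkl','wb'))"
```

```text
clock: 1.6
tool_pos: [0.5187, 0.2124, 0.2283]
orientation: [180.0, -0.1, -117.4]
force: [-1.0, 0.1, -1.0]
opening: 0.0878
gripper_force: 0.0
t 1.6 pos [0.5187 0.2124 0.2283] ori [ 1.7997e+02 -5.0000e-02 -1.1735e+02] open 0.0878 gf 0.0 F [-1.   0.1 -1. ]
shift [ 0.0038 -0.0023 -0.0017] turn [ 0.03 -0.05  0.65]
{'fx': 309.70691628693146, 'fy': 309.70691628693146, 'cx': 322.37250185817135, 'cy': 198.30628551154535, 'extrinsics': array([[-0.88819089,  0.45947159,  0.00167733,  0.36292726],
       [-0.44493024, -0.85915876, -0.25275148,  0.45100399],
       [-0.11469103, -0.22523785,  0.96752978, -0.30454315],
       [ 0.        ,  0.        ,  0.        ,  1.        ]])}
```

View pics/w1.png

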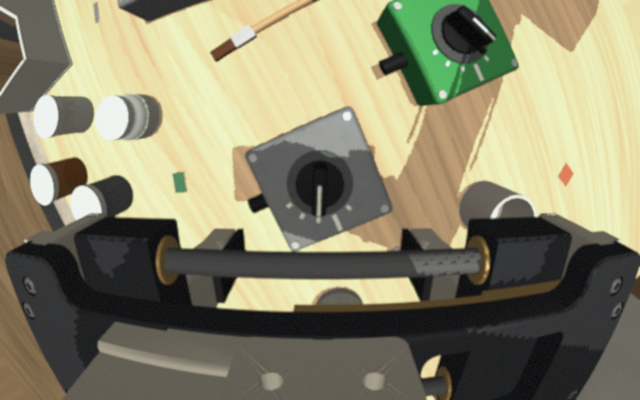

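The wrist view shows the knob at (319,180). Its white line runs from (320,185) to (319,218), the long OFF mark is one step anticlockwise at (337,217), and the box screws are at (347,116), (252,157), (295,245) and (385,209). So OFF is one click away.

```bash
python3 -c "
from h import *
import pickle;p=pickle.load(open('pics/w1.pkl','rb'))
S=[cast(p,u,v,.08,True) for u,v in((347,116),(252,157),(295,245),(385,209))];c=np.mean(S,0);print(np.round(S,3),c)
a,b=cast(p,320,185,.126,True),cast(p,319,218,.126,True);print(a,b,np.degrees(np.arctan2(*(b-a)[[1,0]])))
m=cast(p,337,217,.08,True)-c;print('long mark yaw',np.degrees(np.arctan2(m[1],m[0])))
d=S[0]-S[2];e=S[1]-S[3];print([np.degrees(np.arctan2(x[1],x[0])) for x in(d,e)])
im=cv2.imread('pics/w1.png')[100:260,230:400];cv2.imwrite('pics/c2.png',cv2.resize(im,None,fx=4,fy=3.5,interpolation=cv2.INTER_CUBIC))
go([c[0],c[1],.098],-118)"
```

```text
[[0.463 0.161 0.08 ]
 [0.573 0.152 0.08 ]
 [0.581 0.263 0.08 ]
 [0.47  0.272 0.08 ]] [0.52179946 0.21218737 0.08      ]
[0.5175953  0.20539943 0.126     ] [0.53335257 0.23363337 0.126     ] 60.834260925133684
long mark yaw 89.21403891806825
[np.float64(-138.96343248478905), np.float64(-49.18966766187602)]
t 1.65 pos [0.5184 0.2131 0.2286] ori [ 1.7998e+02 -3.0000e-02 -1.1727e+02] open 0.0876 gf 0.0 F [-1.   0.4 -0.4]
shift [-0.0008 -0.0035  0.1306] turn [ 0.02 -0.03  0.73]
```

View pics/c2.png

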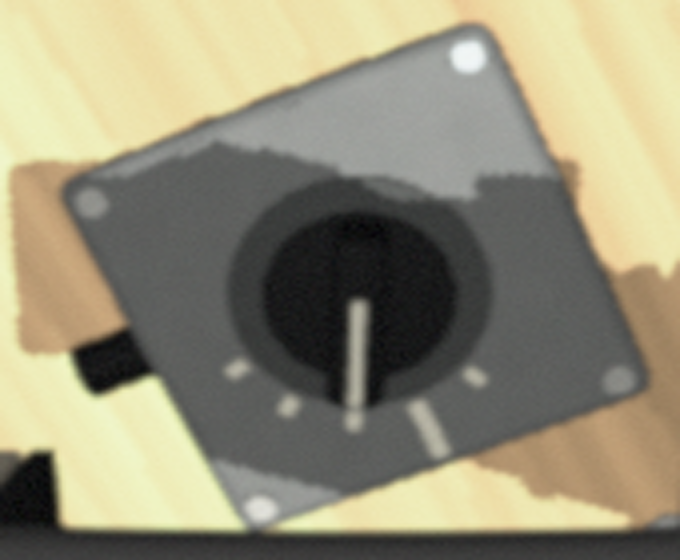

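The enlarged crop shows the pointer nose on the first short mark, with the long mark one click anticlockwise at crop (428,430). So it is one click of about 26°. Descend and grip.

```bash
python3 -m pendant '[[1,[0,-0.003,0.04],[0,0,2]],[1,[0,-0.003,0.08],[0,0,2]],[1,[0,-0.003,0.11],[0,0,2]],[1,[0,-0.003,0.13],[0,0,2]],[1,[0,-0.003,0.13],[0,0,2]]]'
python3 -m pendant '[[-0.6,[0,0,0],[0,0,0]],[-0.6,[0,0,0],[0,0,0]],[-0.6,[0,0,0],[0,0,0]],[-1,[0,0,0],[0,0,0]],[-1,[0,0,0],[0,0,0]],[-1,[0,0,0],[0,0,0]],[-1,[0,0,0],[0,0,0]],[-1,[0,0,0],[0,0,0]]]'
```

```text
clock: 2.07
tool_pos: [0.518, 0.2114, 0.0946]
orientation: [179.8, -0.4, -119.2]
force: [-0.5, -0.6, -0.4]
opening: 0.0878
gripper_force: 0.0
clock: 2.73
tool_pos: [0.5214, 0.2118, 0.0991]
orientation: [-180.0, 0.0, -119.3]
force: [-0.5, -0.4, -0.1]
opening: 0.0397
gripper_force: 0.0
```

```bash
python3 -m pendant '[[-1,[0,0,0],[0,0,0]],[-1,[0,0,0],[0,0,0]],[-1,[0,0,0],[0,0,0]],[-1,[0,0,0],[0,0,0]],[-1,[0,0,0],[0,0,0]],[-1,[0,0,0],[0,0,0]],[-1,[0,0,0],[0,0,0]],[-1,[0,0,0],[0,0,0]]]'
```

```text
clock: 3.4
tool_pos: [0.5216, 0.2116, 0.0989]
orientation: [-180.0, 0.0, -119.3]
force: [4.5, -3.3, -2.4]
opening: 0.013
gripper_force: 30.0
```

Gripped (opening 13 mm at 30 N). Turn one click anticlockwise, which is −26° about tool z.

```bash
python3 -m pendant '[[-1,[0,0,0],[0,0,-5]],[-1,[0,0,0],[0,0,-10]],[-1,[0,0,0],[0,0,-15]],[-1,[0,0,0],[0,0,-20]],[-1,[0,0,0],[0,0,-24]],[-1,[0,0,0],[0,0,-26]],[-1,[0,0,0],[0,0,-26]],[-1,[0,0,0],[0,0,-26]],[-1,[0,0,0],[0,0,-26]]]'
python3 -m pendant '[[-0.2,[0,0,0],[0,0,0]],[-0.2,[0,0,0],[0,0,0]],[-0.2,[0,0,0],[0,0,0]],[0.2,[0,0,0],[0,0,0]],[0.2,[0,0,0],[0,0,0]],[0.2,[0,0,0],[0,0,0]],[0.2,[0,0,0],[0,0,0]],[0.2,[0,0,0],[0,0,0]]]'
```

```text
clock: 4.15
tool_pos: [0.5217, 0.2116, 0.0989]
orientation: [-180.0, -0.0, -93.3]
force: [4.6, -3.9, -1.9]
opening: 0.0138
gripper_force: 30.0
clock: 4.82
tool_pos: [0.5212, 0.2119, 0.0989]
orientation: [180.0, 0.0, -93.3]
force: [0.4, -0.4, -0.7]
opening: 0.0517
gripper_force: 0.0
```

```bash
python3 -m pendant '[[1,[0,0,-0.03],[0,0,0]],[1,[0,0,-0.07],[0,0,0]],[1,[0,0,-0.1],[0,0,0]],[1,[0,0,-0.13],[0,0,0]],[1,[0,0,-0.13],[0,0,0]],[1,[0,0,-0.13],[0,0,0]]]'
python3 -c "
from h import *
import pickle
im=viewer.snapshot('top')[:,:,::-1][135:235,245:445]
A=cv2.resize(im,None,fx=4,fy=4,interpolation=cv2.INTER_CUBIC)
p=viewer.camera_params('wrist');w=viewer.snapshot('wrist')[:,:,::-1];cv2.imwrite('pics/w2.png',w)
pickle.dump(p,open('pics/w2.pkl','wb'))
cv2.imwrite('pics/c3.png',cv2.resize(w[0:260,120:440],None,fx=2.3,fy=2.3,interpolation=cv2.INTER_CUBIC))
go([.55,-.18,.23],-118)"
```

```text
clock: 5.32
tool_pos: [0.5221, 0.2125, 0.2309]
orientation: [-179.8, 0.2, -93.3]
force: [0.4, 0.0, -0.9]
opening: 0.0856
gripper_force: 0.0
t 5.42 pos [0.5208 0.2116 0.2282] ori [ 1.7995e+02 -1.0000e-02 -9.3290e+01] open 0.0868 gf 0.0 F [ 0.2  0.1 -0.1]
shift [ 0.3893 -0.0517 -0.0018] turn [ 5.000e-02 -2.000e-02  2.471e+01]
```

View pics/c3.png

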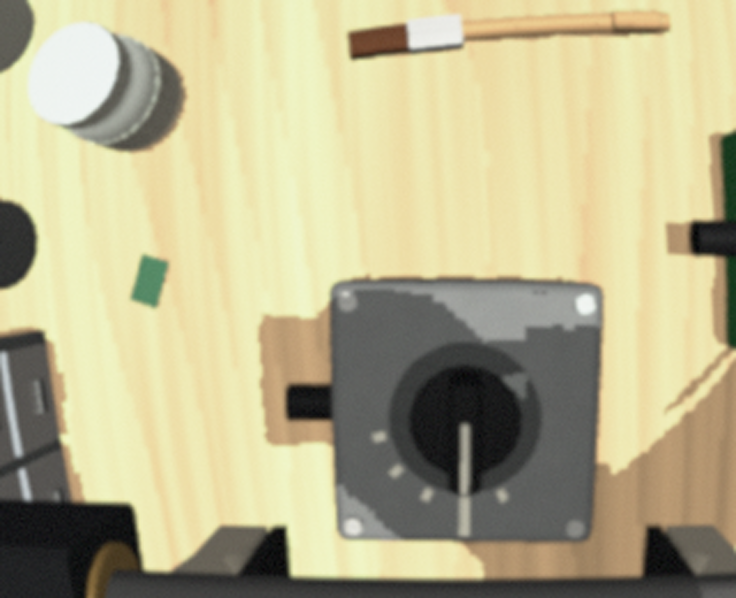

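The pointer at (465,425)–(465,490) now lines up with the long mark at (465,515), with three short marks to its left and jog to its right. The selector is at OFF. Next I go above the isolator.

```bash
python3 -m pendant '[[1,[0.38,-0.02,-0.03],[0,0,25]],[1,[0.38,-0.02,-0.03],[0,0,25]],[1,[0.38,-0.02,-0.03],[0,0,25]],[1,[0.38,-0.02,-0.03],[0,0,25]],[1,[0.38,-0.02,-0.03],[0,0,25]],[1,[0.38,-0.02,-0.03],[0,0,25]],[1,[0.38,-0.02,-0.03],[0,0,25]],[1,[0.38,-0.02,-0.03],[0,0,25]],[1,[0.38,-0.02,-0.03],[0,0,25]],[1,[0.38,-0.02,-0.03],[0,0,25]]]'
python3 -m pendant '[[1,[0,0,0],[0,0,0]],[1,[0,0,0],[0,0,0]],[1,[0,0,0],[0,0,0]]]'
python3 -c "
from h import *
import pickle
p=viewer.camera_params('wrist');w=viewer.snapshot('wrist')[:,:,::-1];cv2.imwrite('pics/w3.png',w)
pickle.dump(p,open('pics/w3.pkl','wb'))
cv2.imwrite('pics/c4.png',cv2.resize(w[0:260,140:500],None,fx=2.2,fy=2.2,interpolation=cv2.INTER_CUBIC))
go([.55,-.18,.23],-118)"
```

```text
clock: 6.25
tool_pos: [0.5183, -0.1736, 0.2576]
orientation: [179.9, -0.1, -118.5]
force: [0.6, 1.0, 0.2]
opening: 0.0876
gripper_force: 0.0
clock: 6.5
tool_pos: [0.5191, -0.1681, 0.2578]
orientation: [179.9, -0.0, -118.3]
force: [-0.7, -0.5, -0.4]
opening: 0.0877
gripper_force: 0.0
t 6.55 pos [ 0.5193 -0.1677  0.2581] ori [ 1.7993e+02 -3.0000e-02 -1.1822e+02] open 0.0875 gf 0.0 F [-0.4 -0.2 -0.1]
shift [-0.0037 -0.0329  0.0281] turn [ 0.07 -0.03 -0.22]
```

View pics/c4.png

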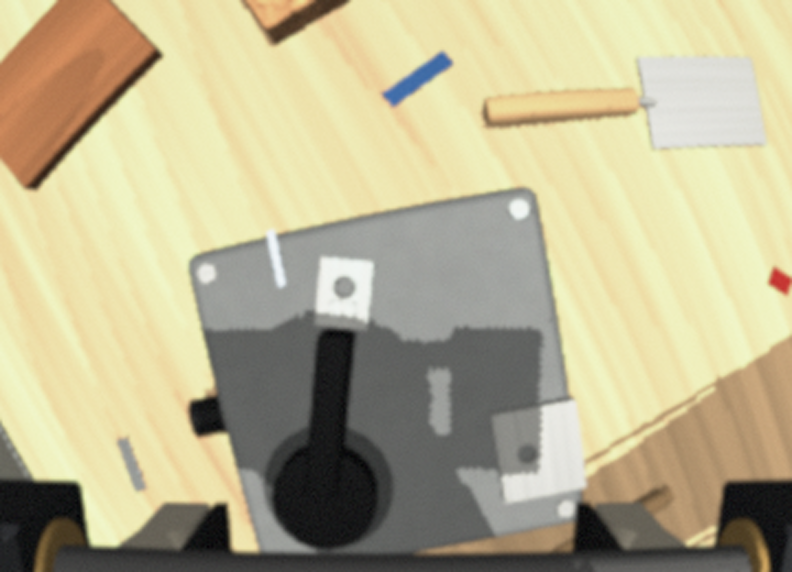

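The crop shows the tongue hole at (344,287), tab hole at (528,454), hub at (325,495), and screws at (206,273), (519,208) and (566,508).

```bash
cat > m.py <<'E'
from h import *
import pickle,sys
def meas(f,hole,tab,hub,scr,off=(140,0),k=2.2):
    p=pickle.load(open(f,'rb'));q=lambda c,z:cast(p,off[0]+c[0]/k,off[1]+c[1]/k,z,True)[:2]
    ang=lambda d:np.degrees(np.arctan2(d[1],d[0]))
    H,T,A=q(hole,.101),q(tab,.093),q(hub,.109);print('hole',H,'tab',T,'hub',A,'dists',np.linalg.norm(H-A),np.linalg.norm(T-A))
    if scr:
        S=[q(s,.085) for s in scr];c=(S[0]+S[2])/2;yaw=ang(S[0]-S[1])-90;print('screws',np.round(S,4),'centre',c,'yaw',yaw,ang(S[1]-S[2])+180)
        y=np.radians(yaw);print('axis from box',c+.045*np.array([np.cos(y)-np.sin(y),np.sin(y)+np.cos(y)]))
    # axis equidistant (110mm) from both holes
    m=(H+T)/2;d=(T-H)/2;n=np.array([-d[1],d[0]])/np.linalg.norm(d);h=np.sqrt(.11**2-d@d)
    X=min((m+n*h,m-n*h),key=lambda x:np.linalg.norm(x-A));print('axis2',X,'handle',ang(H-X),'tabdir',ang(T-X),'diff cw',(ang(H-X)-ang(T-X))%360,'hub-based',ang(H-A),ang(T-A))
    return X,H,T,A
E
python3 -c "
from m import *
meas('pics/w3.pkl',(344,287),(528,454),(325,495),[(206,273),(519,208),(566,508)])"
```

```text
hole [ 0.51738951 -0.23006563] tab [ 0.47465875 -0.10747549] hub [ 0.57676396 -0.14293123] dists 0.10544063785458664 0.10808599468977027
screws [[ 0.5789 -0.2732]
 [ 0.4196 -0.2245]
 [ 0.4685 -0.0654]] centre [ 0.52366982 -0.16927294] yaw -107.00935827159523 72.92560988374228
axis from box [ 0.55353763 -0.22546826]
axis2 [ 0.57988147 -0.13954074] handle -124.61844266314208 tabdir 163.05208316422312 diff cw 72.32947417263483 hub-based -124.27099479552373 160.8505879066819
```

The axis is at (0.580, −0.139) by two agreeing methods. The handle points at −124.6° and off lies at 163°, so it needs about 72° clockwise. Go to the grip.

```bash
python3 -c "
from h import *
go([.5446,-.1904,.106],-124.6)"
```

```text
t 6.55 pos [ 0.5193 -0.1677  0.2581] ori [ 1.7993e+02 -3.0000e-02 -1.1822e+02] open 0.0875 gf 0.0 F [-0.4 -0.2 -0.1]
shift [ 0.0079 -0.0332  0.1521] turn [ 0.07 -0.03  6.38]
```

```bash
python3 -m pendant '[[1,[0.008,-0.033,0.03],[0,0,6.4]],[1,[0.008,-0.033,0.07],[0,0,6.4]],[1,[0.008,-0.033,0.11],[0,0,6.4]],[1,[0.008,-0.033,0.135],[0,0,6.4]],[1,[0.008,-0.033,0.152],[0,0,6.4]],[0.2,[0.008,-0.033,0.152],[0,0,6.4]],[-0.2,[0.008,-0.033,0.152],[0,0,6.4]],[-1,[0.008,-0.033,0.152],[0,0,6.4]],[-1,[0.008,-0.033,0.152],[0,0,6.4]],[-1,[0.008,-0.033,0.152],[0,0,6.4]]]'
python3 -m pendant '[[-1,[0,0,0],[0,0,0]],[-1,[0,0,0],[0,0,0]],[-1,[0,0,0],[0,0,0]],[-1,[0,0,0],[0,0,0]],[-1,[0,0,0],[0,0,0]],[-1,[0,0,0],[0,0,0]],[-1,[0,0,0],[0,0,0]],[-1,[0,0,0],[0,0,0]],[-1,[0,0,0],[0,0,0]],[-1,[0,0,0],[0,0,0]]]'
python3 -c "
from h import *
go([.5446,-.1904,.106],-124.6)"
```

```text
clock: 7.38
tool_pos: [0.5458, -0.1912, 0.1086]
orientation: [-179.9, 0.1, -124.6]
force: [-0.1, 0.1, -0.3]
opening: 0.0595
gripper_force: 0.0
clock: 8.22
tool_pos: [0.5448, -0.1915, 0.1069]
orientation: [-180.0, -0.0, -124.7]
force: [-0.0, -0.8, 0.3]
opening: 0.015
gripper_force: 30.0
t 8.22 pos [ 0.5448 -0.1915  0.1069] ori [-1.8000e+02 -1.0000e-02 -1.2468e+02] open 0.015 gf 30.0 F [-0.  -0.8  0.3]
shift [-0.0008  0.0008  0.0009] turn [-0.   -0.01 -0.08]
```

```bash
python3 -m pendant '[[-1,[-0.0005,0.0076,0],[0,0,7]],[-1,[-0.0019,0.0151,0],[0,0,14]],[-1,[-0.0042,0.0224,0],[0,0,21]],[-1,[-0.0073,0.0293,0],[0,0,28]],[-1,[-0.0113,0.0358,0],[0,0,35]],[-1,[-0.0161,0.0418,0],[0,0,42]],[-1,[-0.0215,0.0472,0],[0,0,49]],[-1,[-0.0276,0.0518,0],[0,0,56]],[-1,[-0.0341,0.0557,0],[0,0,63]],[-1,[-0.0341,0.0557,0],[0,0,63]]]'
python3 -m pendant '[[-1,[0,0,0],[0,0,0]],[-1,[0,0,0],[0,0,0]]]'
python3 -c "
from h import *
A=np.array([.5798,-.1394]);t=np.radians(163)
go([*(A+.0625*np.array([np.cos(t),np.sin(t)])),.1069],163)
d=sensors.get_obs()['tool_pos'][:2]-A;print(np.linalg.norm(d),np.degrees(np.arctan2(d[1],d[0])))"
```

```text
clock: 9.05
tool_pos: [0.5187, -0.1309, 0.1068]
orientation: [180.0, 0.0, 172.0]
force: [0.9, 0.8, -1.1]
opening: 0.0149
gripper_force: 30.1
clock: 9.22
tool_pos: [0.5186, -0.1315, 0.1068]
orientation: [180.0, 0.0, 172.6]
force: [1.3, 1.9, -2.0]
opening: 0.0153
gripper_force: 30.0
t 9.22 pos [ 0.5186 -0.1315  0.1068] ori [1.7997e+02 2.0000e-02 1.7256e+02] open 0.0153 gf 30.0 F [ 1.3  1.9 -2. ]
shift [-0.0001  0.0104 -0.0001] turn [0.03 0.01 9.56]
0.06174304565004776 172.616261210566
```

```bash
python3 -m pendant '[[-1,[-0.0002,0.0052,0],[0,0,4.7]],[-1,[-0.0008,0.0102,0],[0,0,9.4]],[-1,[-0.0008,0.0102,0],[0,0,9.4]],[-1,[-0.0008,0.0102,0],[0,0,9.4]],[-1,[-0.0008,0.0102,0],[0,0,9.4]]]'
python3 -m pendant '[[0.2,[0,0,0],[0,0,0]],[0.2,[0,0,0],[0,0,0]],[0.2,[0,0,0],[0,0,0]],[0.2,[0,0,0],[0,0,0]],[0.2,[0,0,0],[0,0,0]],[0.2,[0,0,0],[0,0,0]],[0.2,[0,0,0],[0,0,0]],[0.2,[0,0,0],[0,0,0]]]'
python3 -m pendant '[[0.5,[0,0,-0.03],[0,0,0]],[1,[0,0,-0.07],[0,0,0]],[1,[0,0,-0.11],[0,0,0]],[1,[-0.03,0,-0.14],[0,0,0]],[1,[-0.05,0,-0.15],[0,0,0]],[1,[-0.05,0,-0.15],[0,0,0]],[1,[-0.05,0,-0.15],[0,0,0]],[1,[-0.05,0,-0.15],[0,0,0]],[1,[-0.05,0,-0.15],[0,0,0]]]'
python3 -c "
from h import *
import pickle
p=viewer.camera_params('wrist');w=viewer.snapshot('wrist')[:,:,::-1];cv2.imwrite('pics/w4.png',w)
pickle.dump(p,open('pics/w4.pkl','wb'))
cv2.imwrite('pics/c5.png',cv2.resize(w[40:300,160:480],None,fx=2.2,fy=2.2,interpolation=cv2.INTER_CUBIC))
go([.55,-.18,.23],163)"
```

```text
clock: 9.63
tool_pos: [0.5207, -0.1218, 0.1069]
orientation: [180.0, 0.0, 163.1]
force: [2.6, -0.9, -2.2]
opening: 0.0152
gripper_force: 30.0
clock: 10.3
tool_pos: [0.5205, -0.1217, 0.1069]
orientation: [-180.0, -0.0, 162.9]
force: [-0.3, -0.7, -0.3]
opening: 0.052
gripper_force: 0.0
clock: 11.05
tool_pos: [0.5672, -0.1362, 0.2558]
orientation: [-180.0, -0.1, 162.9]
force: [-0.3, -0.2, 0.3]
opening: 0.0878
gripper_force: 0.0
t 11.1 pos [ 0.5673 -0.1362  0.256 ] ori [-1.7997e+02 -9.0000e-02  1.6293e+02] open 0.0879 gf 0.0 F [-0.7  0.2  0. ]
shift [ 0.0037 -0.047   0.0261] turn [-0.03 -0.09 -0.07]
```

View pics/c5.png

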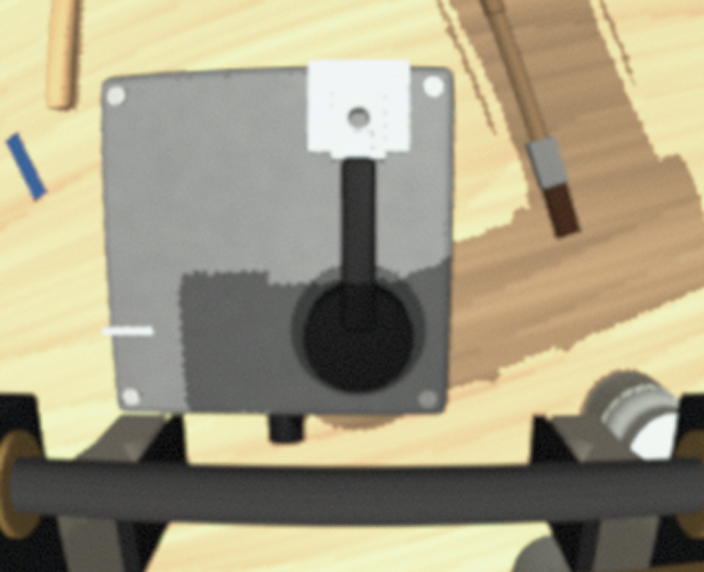

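The tongue hole at (358,117) sits mid-tab (the tab spans 308–410), and the blade looks parallel to the box side. I'll check this numerically against the box screws, with the far-side screws at (115,96), (433,87), (130,397) and (428,399), and enlarge the hole.

```bash
python3 -c "
from m import *
p=pickle.load(open('pics/w4.pkl','rb'));q=lambda c,z:cast(p,160+c[0]/2.2,40+c[1]/2.2,z,True)[:2]
S=[q(c,.085) for c in((115,96),(433,87),(428,399),(130,397))];c=np.mean(S,0)
d=(S[0]+S[1]-S[2]-S[3]);e=(S[1]+S[2]-S[0]-S[3]);print(np.round(S,4),c,np.degrees(np.arctan2(d[1],d[0])),np.degrees(np.arctan2(e[1],e[0]))+90)
y=np.radians(np.degrees(np.arctan2(d[1],d[0]))-180)
a=c+.045*np.array([np.cos(y)-np.sin(y),np.sin(y)+np.cos(y)]);T=a-.11*np.array([np.cos(y),np.sin(y)])
H=q((358,117),.101);print('axis',a,'tab pred',T,'hole',H,'hub',q((359,336),.109),'err box frame',Ro.from_euler('z',-y).apply([*(H-T),0]))
w=cv2.imread('pics/w4.png')[60:120,290:355];w=cv2.convertScaleAbs(w,alpha=.85);cv2.imwrite('pics/c6.png',cv2.resize(w,None,fx=9,fy=9,interpolation=cv2.INTER_CUBIC))"
```

```text
[[ 0.4207 -0.2249]
 [ 0.47   -0.0659]
 [ 0.6285 -0.1145]
 [ 0.5794 -0.2739]] [ 0.5246304  -0.16979281] 162.88533964156042 162.82677408100494
axis [ 0.58088052 -0.14002833] tab pred [ 0.47575157 -0.107657  ] hole [ 0.47554935 -0.10745699] hub [ 0.57818235 -0.13845506] err box frame [-0.00025212  0.00013164  0.        ]
```

View pics/c6.png

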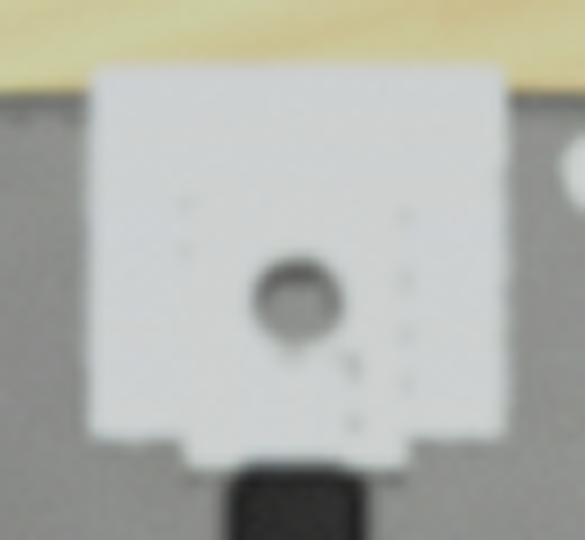

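The enlarged crop shows the tongue hole at (297,300) central on the tab, with the box's grey visible straight through both holes. The measured offset from the predicted tab hole is about 0.3 mm, and the arm is clear of everything. I'll hand in.

```bash
python3 -c "
from plant import workorder
print(workorder.close_job())"
```

```text
the job is handed in; nothing more can be done
None
```

The sander is ready to be padlocked off: I clicked the selector back one position to off first, then swung the isolator handle to off with its hole about 0.3 mm from the tab hole, and handed the job in at about 11 s of the 58 s allowed.

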